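# Put the spice jar away in the bin with the locking lid stay

## Task

Put the spice jar away in the lidded bin. Raise the lid by its handle just until the folding stay on its side goes straight, snaps past its lock point and holds the lid up by itself (feel for its stop and do not strain it), let go of the lid, and set the jar down upright on the bin's floor. Then close up: ease the stay's red knee knob toward the rear with light pressure, so that the knee lifts the lid slightly, comes out of lock and folds, and let the lid come down fully shut without slamming it; leave the other things where they are.

Things in the scene. Friction and masses are not known exactly. Their poses are not given: they have to be found in the camera images.
- bin: frosted white bin, fixed, 150 x 220 mm over its walls, 120 high; origin under its middle on the table. x points from its front (handle side) to its rear (hinge), y to its left (the stay's side), z up. Inner walls at x -68 and +76, y +-107 mm; floor 3 mm above the table. Put the jar about 35 mm in front of the origin, so that the hand keeps clear of the raised lid
- hinge (a point): middle of the lid's hinge axis at the bin's rear top edge, 84 mm behind the bin's origin and 124.5 mm above the table; the axis runs along the bin's y
- bin_lid (a joint): lid angle, rad: 0 shut, grows as it rises. Lid and fittings weigh about 0.3 kg (2 to 3 N at the handle). The hinge is damped: freed, the lid sinks shut by itself in about 4 s. The stay goes straight and stops it somewhere from 1.27 to 1.47, different each time (its foot is clamped by hand in a slot)
- lid_handle (a point): middle of the handle, a round steel bar 10 mm thick, 88 mm long, along the bin's y, in the plane of the lid, 38 mm in front of its lip and 209 mm from the hinge axis. Pinch it from above, fingers in front and behind; it turns between them as the lid rises, so the hand need not turn
- knee (a joint): angle of the stay's knee, rad: 0 folded with the lid shut, 2.75 straight (dead centre), 3.1 locked on its stop. A weak spring draws it into lock once it has reached dead centre; the lid then settles about 0.03 rad. To unlock, push it back through dead centre to about 2.0; the lid's weight folds it from there
- knee_knob (a point): centre of the red knob on the knee, a round pin 15 mm thick, 34 mm long, along the bin's y, 151 mm left of the bin's middle. Locked, it stands about 168 mm above the table. A push of 1 to 3 N to the rear (bin +x) over 30 to 40 mm unlocks it; then stop, for it swings on down by itself and a finger pushed much farther jams on it. Keep the push below 15 N
- stay_bush (a joint): how far the sprung bush at the stay's foot is pulled out, m: 0 at rest, 14 N per mm. Over 0.002 the stay is overstrained (about 10 N at the handle beyond the lid's weight, or 6 mm of handle travel past the stop); 3 to 6 N at the handle is enough
- stay_lower: the stay's two flat steel links and knob, 79 mm each between pivots, at the bin's left side; origin at its foot on the bin wall
- jar_mid (a point): centre, 53 mm above its underside, of the spice jar with the green cap that stands free on the table at the front left (the other green-capped jar stands at the back and is fixed); 106 mm high, 45 mm across, about 0.11 kg; z is its upright axis. Grip it 80 to 90 mm above its underside
- salt_jar: clear jar with a tan lid, 72 mm across, 78 mm high, origin at its underside; leave it. It and the spice jar may have changed places
- shaker: white steel shaker with a handle, 69 x 96 x 105 mm, origin at its underside; leave it

How it is judged:
By the outcome, as a careful person would: the job done as asked, in the order asked, and still so for the second after the job is handed in, with the robot touching nothing.
It also fails if it takes over 70 s, if anything falls off the work surface, if the arm or the gripper's body presses on something with over 40 N, if the wrist force passes 120 N, or if a joint passes its speed limit or range.

## Robot

A 6-joint arm with a two-finger parallel gripper is mounted at the origin on a cart in front of the work surface, level with it; the furniture and walls round the work are solid. World frame = base frame: x ahead of the robot, y to its left, z up, the work surface at z = 0. Lengths are in mm, angles in rad, forces in N, time in s.
With the tool pointing down it reaches from about 350 to 775 mm from the base axis. Payload 7.3 kg.
Tool frame: the origin (TCP) lies between the finger pads; the fingertips stand bot.tip_extent ahead of it and the grasp point (between the pads) lies 6 mm ahead of it (bot.tip_extent is the distance from the TCP to the fingertips, in mm); x points along the fingers, y is the direction in which the jaws open and shut, and the axes are right-handed (so a half turn about x gives the same grasp; the last joint's range is limited). The gripper opens to 92 mm and grips with 3 to 60 N. Pads are 19 mm wide; open, the fingers measure 130 mm over their backs; the gripper's body (75 mm by 190 mm) begins 47 mm behind the grasp point.
Start: joints at [1.198, 0.342, 1.524, -0, 1.275, -0.146], TCP at [118.034, 511.576, 251.741] pointing down, gripper open.
Joint ranges: [-2.53, 2.53], [-0.77, 2.02], [0.04, 2.7], [-1, 4.14], [0.28, 2.66], [-3.11, 3.11]. Speed limits (rad/s): [2.57, 2.57, 3.14, 3.14, 3.14, 3.14].

## Interface

Orientations are given as [roll, pitch, yaw] about the fixed x, y, z axes, in that order (R = Rz(yaw) Ry(pitch) Rx(roll)).
In Python, from plant import bot, capture, workorder gives the robot as it stands. The module is installed in compiled form; this text tells all that it offers.
- The arm moves only by the shell command python3 -m crank 'ROWS'. ROWS is JSON, a list of rows, each an object with "linear": the shift along the tool's x, y, z in cm, a list of three; "delta_rot": the turn, a rotation vector about the tool's x, y, z in degrees, a list of three; "fingers": the opening, from 0 (shut) to 1 (fully open). In form: [{"linear": [x, y, z], "delta_rot": [wx, wy, wz], "fingers": fingers}, ...]. A call has exactly 5 rows; each row shifts and turns the commanded pose from where the row before left it, along the tool's axes as they then stand; what a row does not reach is not made up. A row lasts 1/10 s, in which the tool goes at most 50 mm and 8.59 degrees, less where a joint would pass 70% of its speed; a pose out of reach is approached as far as the arm can. A call with a gripper value outside its range is refused whole. The fingers move at their own pace and stop on an object; the grip force is fixed at half the most. Time passes only in rows, so rows that do not move let the fingers close, or fill a call up. It gives the time, the measured TCP pose, the force and the opening at its end, in the units of the state.
- bot.get_obs(): the state, without advancing time (a new reading comes with each control period).
- capture(name): name is "scene" or "side" or "wrist"; returns a dict with "image" (384x512x3 uint8, blue, green, red), "mtx" (3x3 intrinsics, pixels), "pose" (4x4, takes a point from camera to world coordinates). Camera axes: x right, y down, z forward; pixel columns grow to the right and rows downward; lengths in mm; the calibration is good to about 2 mm. A picture is of the moment at which its call begins. There is no depth.
- workorder.close_job(): hands the job in, once; it reports no verdict.
The state is a dict: "time": time; "joint_positions": joint angles; "dq": joint speeds; "tau": joint torques, N m; "tool_pos": TCP position; "tcp_rot": TCP orientation; "contact_force": force on the tool from outside, world axes, zero at the start; "moment": the same for the moment, N m; "grip_width": finger opening in mm.
Only numpy, scipy, OpenCV 4.12 (cv2) and the standard library are available. Lean on these libraries where they do the work, as an engineer would, in place of code of your own. Each camera call takes 0.05 s, during which the arm holds its last target. There are 200 camera calls.

## Working session

There is one attempt and no reset: what is moved stays moved. The work goes in short steps, Python scripts to look and compute and a shell command to move; the robot and the scene stay as the last step left them, time stands still between calls to the robot, and variables do not carry over. Pictures are saved under pics/ and viewed, on a budget of 10 in all, crops included, one or two more only if the job needs it, and the job is handed in when it is done.

```bash
mkdir -p pics; python3 - <<'E'
from plant import bot, capture
import cv2, numpy as np
o=bot.get_obs()
print({k:np.round(v,3).tolist() for k,v in o.items()}, bot.tip_extent)
for n in ("scene","side","wrist"):
    c=capture(n); cv2.imwrite(f"pics/{n}0.png",c["image"])
    np.savez(f"{n}0.npz",**c); print(n,np.round(c["mtx"],1).tolist(),np.round(c["pose"],3).tolist())
a=[cv2.imread(f"pics/{n}0.png") for n in("scene","side")]
E
```

```text
{'time': 0.0, 'joint_positions': [1.198, 0.343, 1.525, -0.0, 1.275, -0.146], 'dq': [0.0, 0.0, -0.0, -0.001, 0.001, 0.002], 'tau': [-0.003, -43.124, -24.421, 0.072, 0.056, -0.0], 'tool_pos': [117.892, 511.197, 251.033], 'tcp_rot': [-1.704, 1.569, -1.93], 'contact_force': [-0.527, 0.179, -0.33], 'moment': [-0.035, 0.008, -0.035], 'grip_width': 91.997} 25.0
scene [[427.7, 0.0, 250.2], [0.0, 427.7, 186.9], [0.0, 0.0, 1.0]] [[0.601, -0.624, 0.499, -36.804], [-0.799, -0.471, 0.373, -272.705], [0.003, -0.623, -0.782, 1022.36], [0.0, 0.0, 0.0, 1.0]]
side [[446.1, 0.0, 255.2], [0.0, 446.1, 201.5], [0.0, 0.0, 1.0]] [[-0.837, -0.226, 0.499, -64.75], [-0.548, 0.329, -0.769, 1137.587], [0.009, -0.917, -0.399, 590.544], [0.0, 0.0, 0.0, 1.0]]
wrist [[304.5, 0.0, 253.8], [0.0, 304.5, 187.8], [0.0, 0.0, 1.0]] [[0.225, 0.93, 0.292, 38.87], [0.974, -0.215, -0.068, 529.139], [-0.0, 0.3, -0.954, 384.16], [0.0, 0.0, 0.0, 1.0]]
```

View pics/scene0.png

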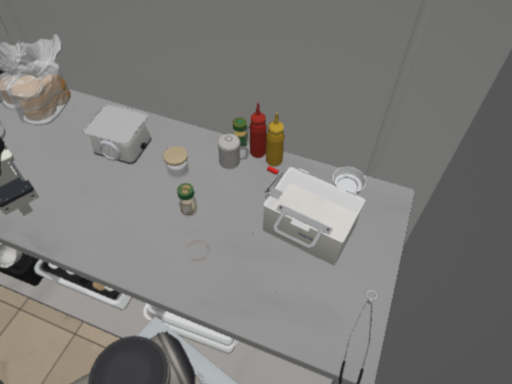

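View pics/side0.png

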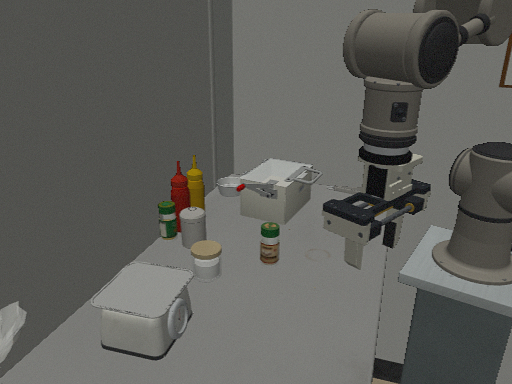

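The scene view shows the bin near (313,215) with its handle at (297,235), the red knob at (273,170) and the free spice jar's cap at (186,191). In the side view the bin is at (277,190), the knob at (241,187) and the jar at (270,242). Next I'll enlarge the bin in both views to pick its features.

```bash
cat > h.py <<'E'
import numpy as np, cv2
from plant import bot, capture
def ray(c,px):
    d=c["pose"][:3,:3]@np.linalg.inv(c["mtx"])@np.array([px[0],px[1],1.0]); return c["pose"][:3,3],d/np.linalg.norm(d)
def plane(c,px,z):
    p,d=ray(c,px); return p+d*(z-p[2])/d[2]
def tri(cs,pxs):
    A=np.zeros((3,3));b=np.zeros(3);R=[ray(c,p) for c,p in zip(cs,pxs)]
    for p,d in R:
        M=np.eye(3)-np.outer(d,d);A+=M;b+=M@p
    x=np.linalg.solve(A,b); return x,[round(float(np.linalg.norm((np.eye(3)-np.outer(d,d))@(x-p))),1) for p,d in R]
def proj(c,P):
    q=c["mtx"]@c["pose"][:3,:3].T@(np.asarray(P,float)-c["pose"][:3,3]); return q[:2]/q[2]
def blobs(im,col):
    h=cv2.cvtColor(im,cv2.COLOR_BGR2HSV)
    if col=="red": m=((h[...,0]<8)|(h[...,0]>172))&(h[...,1]>170)&(h[...,2]>70)
    else: m=(h[...,0]>45)&(h[...,0]<85)&(h[...,1]>110)&(h[...,2]>25)
    n,l,s,c=cv2.connectedComponentsWithStats(m.astype(np.uint8))
    return [(s[i].tolist(),np.round(c[i],1).tolist()) for i in range(1,n) if s[i,4]>12]
E
python3 - <<'E'
from h import *
S=dict(np.load("scene0.npz"));D=dict(np.load("side0.npz"))
for c in(S,D):
    print("red",blobs(c["image"],"red")); print("green",blobs(c["image"],"green"))
a=cv2.resize(S["image"][155:265,255:375],None,fx=3.3,fy=4,interpolation=cv2.INTER_CUBIC)
b=cv2.resize(D["image"][145:255,230:350],None,fx=3.3,fy=4,interpolation=cv2.INTER_CUBIC)
cv2.imwrite("pics/z1.png",np.hstack([a,b]))
E
```

```text
red [([250, 109, 16, 48, 594], [257.8, 134.4]), ([268, 167, 10, 6, 34], [272.1, 169.7])]
green [([236, 119, 8, 5, 17], [239.7, 120.7]), ([234, 126, 11, 5, 33], [239.2, 128.0]), ([180, 193, 13, 6, 32], [186.0, 196.4])]
red [([171, 161, 18, 70, 606], [179.1, 192.9]), ([237, 184, 8, 7, 37], [240.3, 187.0])]
green [([161, 202, 11, 4, 30], [165.7, 203.5]), ([158, 205, 17, 9, 108], [166.0, 209.6]), ([163, 219, 13, 19, 136], [170.0, 228.1]), ([261, 223, 18, 15, 162], [269.5, 231.2])]
```

View pics/z1.png

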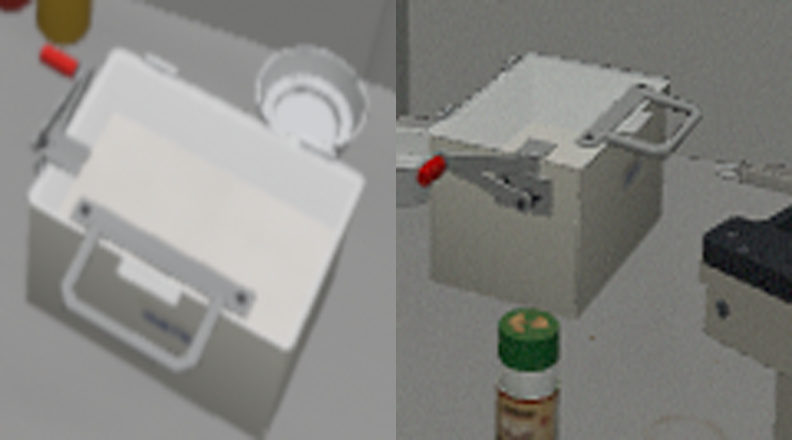

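The crop shows the handle bar running from about (72,300) to (183,363) in the scene half. The bin's bottom corners and the knob are clear in both halves.

```bash
python3 - <<'E'
from h import *
S=dict(np.load("scene0.npz"));D=dict(np.load("side0.npz"))
s=lambda x,y:(255+(x+.5)/3.3-.5,155+(y+.5)/4-.5)
d=lambda x,y:(230+(x-396+.5)/3.3-.5,145+(y+.5)/4-.5)
r=lambda v:np.round(v,1).tolist()
print("FLb S",r(plane(S,s(27,303),0)),"D",r(plane(D,d(575,316),0)))
print("FRb S",r(plane(S,s(268,438),0)),"D",r(plane(D,d(661,221),0)))
print("RLb D",r(plane(D,d(430,278),0)))
for n,p in(("FLt",(32,193)),("FRt",(289,348)),("RRt",(364,178)),("RLt",(113,48))): print(n,r(plane(S,s(*p),122)))
hl,hr=plane(S,s(72,300),124.5),plane(S,s(183,363),124.5)
print("handle S",r(hl),r(hr),r((hl+hr)/2),np.linalg.norm(hl-hr))
hl,hr=plane(D,d(657,150),124.5),plane(D,d(697,118),124.5)
print("handle D",r(hl),r(hr),r((hl+hr)/2),np.linalg.norm(hl-hr))
print("knob",tri([S,D],[(272.1,169.7),(240.3,187.0)]))
print("jar cap S/D z~98",r(plane(S,(186,190.5),103)), r(plane(D,(269.5,231.2),94)))
E
```

```text
FLb S [511.9, 91.6, 0.0] D [513.4, 88.1, 0.0]
FRb S [543.0, -126.9, 0.0] D [530.6, -117.5, 0.0]
RLb D [659.9, 107.4, 0.0]
FLt [517.7, 94.8, 122.0]
FRt [536.9, -125.9, 122.0]
RRt [687.3, -109.6, 122.0]
RLt [661.3, 113.6, 122.0]
handle S [467.3, 21.4, 124.5] [479.2, -69.4, 124.5] [473.2, -24.0, 124.5] 91.5720920734066
handle D [467.6, 31.1, 124.5] [468.1, -51.5, 124.5] [467.9, -10.2, 124.5] 82.57900638714345
knob (array([629.965487  , 148.76375782, 111.80334169]), [1.0, 1.0])
jar cap S/D z~98 [434.6, 297.7, 103.0] [429.6, 310.8, 94.0]
```

```bash
cat >> h.py <<'E'
from scipy.spatial.transform import Rotation as Rn
def tool():
    o=bot.get_obs(); return np.array(o["tool_pos"]),Rn.from_euler("xyz",o["tcp_rot"]).as_matrix(),o
def goto(P,yv=None,xv=(0,0,-1)):
    p,R,o=tool(); d=R.T@(np.asarray(P,float)-p); w=None
    if yv is not None:
        x=np.array(xv,float);x/=np.linalg.norm(x);y=np.array(yv,float);y-=x*(y@x);y/=np.linalg.norm(y)
        T=np.column_stack([x,y,np.cross(x,y)]); w=np.degrees(Rn.from_matrix(R.T@T).as_rotvec()).round(2).tolist()
    print("shift cm(tool now)",(d/10).round(2).tolist(),"rot deg",w)
E
python3 - <<'E'
from h import *
p,R,o=tool(); print(R.round(3))
W=dict(np.load("wrist0.npz")); print("cam in tool",(R.T@(W["pose"][:3,3]-p)).round(1))
a=.122;yb=np.array([np.cos(a),np.sin(a),0])
for s in(1,-1): goto([474,-23,250],s*yb)
for P in([474,-23,124.5],[433,303,50]): print(proj(W,P))
E
```

```text
[[-0.     0.225  0.974]
 [-0.001  0.974 -0.225]
 [-1.    -0.001 -0.   ]]
cam in tool [-132.9   -0.6  -81.1]
shift cm(tool now) [0.16, -44.05, 46.71] rot deg [70.01, 0.03, 0.06]
shift cm(tool now) [0.16, -44.05, 46.71] rot deg [-109.99, -0.07, 0.03]
[-71.19085981 516.59488493]
[164.65819791 401.1112463 ]
```

```bash
R='x'
python3 -m crank '[{"linear":[0,-1.5,1.6],"delta_rot":[0,0,0],"fingers":0.3},{"linear":[0,-2.9,3.1],"delta_rot":[0,0,0],"fingers":0.3},{"linear":[0,-2.9,3.1],"delta_rot":[0,0,0],"fingers":0.3},{"linear":[0,-2.9,3.1],"delta_rot":[0,0,0],"fingers":0.3},{"linear":[0,-2.9,3.1],"delta_rot":[0,0,0],"fingers":0.3}]'
python3 -m crank '[{"linear":[0,-2.9,3.1],"delta_rot":[0,0,0],"fingers":0.3},{"linear":[0,-2.9,3.1],"delta_rot":[0,0,0],"fingers":0.3},{"linear":[0,-2.9,3.1],"delta_rot":[0,0,0],"fingers":0.3},{"linear":[0,-2.9,3.1],"delta_rot":[0,0,0],"fingers":0.3},{"linear":[0,-2.9,3.1],"delta_rot":[0,0,0],"fingers":0.3}]'
python3 -m crank '[{"linear":[0,-2.9,3.1],"delta_rot":[0,0,0],"fingers":0.3},{"linear":[0,-2.9,3.1],"delta_rot":[0,0,0],"fingers":0.3},{"linear":[0,-2.9,3.1],"delta_rot":[0,0,0],"fingers":0.3},{"linear":[0,-2.9,3.1],"delta_rot":[0,0,0],"fingers":0.3},{"linear":[0,-1.5,1.6],"delta_rot":[0,0,0],"fingers":0.3}]'
python3 -m crank '[{"linear":[0,0,0],"delta_rot":[5,0,0],"fingers":0.3},{"linear":[0,0,0],"delta_rot":[8,0,0],"fingers":0.3},{"linear":[0,0,0],"delta_rot":[8,0,0],"fingers":0.3},{"linear":[0,0,0],"delta_rot":[8,0,0],"fingers":0.3},{"linear":[0,0,0],"delta_rot":[8,0,0],"fingers":0.3}]'
python3 -m crank '[{"linear":[0,0,0],"delta_rot":[8,0,0],"fingers":0.3},{"linear":[0,0,0],"delta_rot":[8,0,0],"fingers":0.3},{"linear":[0,0,0],"delta_rot":[8,0,0],"fingers":0.3},{"linear":[0,0,0],"delta_rot":[7,0,0],"fingers":0.3},{"linear":[0,0,0],"delta_rot":[2,0,0],"fingers":0.3}]'
python3 - <<'E'
from h import *
import numpy as np
c=capture("wrist");np.savez("wrist1.npz",**c);cv2.imwrite("pics/wrist1.png",c["image"])
a=.122;print(proj(c,[474,-23,124.5]),tool()[0],tool()[2]["joint_positions"]);goto([474,-23,250],[np.cos(a),np.sin(a),0])
E
```

```text
time: 0.65
tool_pos: [225.4, 351.0, 251.6]
tcp_rot: [-1.513, 1.571, -1.74]
contact_force: [0.7, 0.6, 0.8]
grip_width: 56.4
time: 1.15
tool_pos: [344.0, 174.7, 251.8]
tcp_rot: [0.986, 1.571, 0.759]
contact_force: [0.7, 1.2, 0.7]
grip_width: 27.6
time: 1.65
tool_pos: [451.7, 14.5, 251.5]
tcp_rot: [-0.84, 1.57, -1.069]
contact_force: [0.5, 1.1, 0.2]
grip_width: 27.6
time: 2.15
tool_pos: [450.2, 17.2, 251.5]
tcp_rot: [-2.544, 1.57, 2.861]
contact_force: [0.6, -1.1, -0.0]
grip_width: 28.0
time: 2.65
tool_pos: [450.2, 17.2, 251.5]
tcp_rot: [-2.05, 1.57, 2.781]
contact_force: [-0.4, 0.0, 0.7]
grip_width: 27.8
[273.71172587 230.68196564] [450.20730711  17.20868942 251.51167425] [-1.32245890e-01  2.05910527e-01  1.71479528e+00  8.38940396e-05
  1.22138747e+00 -2.50933224e-01]
shift cm(tool now) [0.15, 1.89, 4.27] rot deg [-0.19, -0.01, 0.03]
```

View pics/wrist1.png

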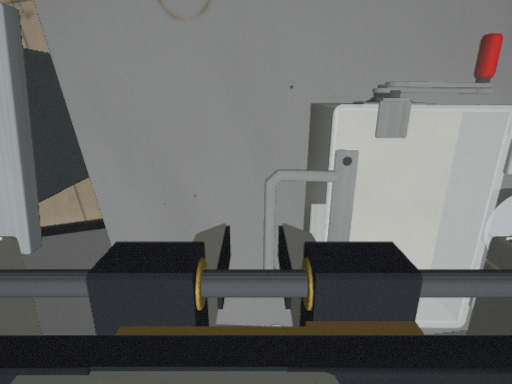

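The wrist view is square to the bin. The handle bar is at column 270, its left corner near row 176, and the lid tab starts at column 311.

```bash
python3 - <<'E'
from h import *
c=dict(np.load("wrist1.npz"));im=c["image"]
a=.122;Rb=np.array([[np.cos(a),np.sin(a)],[-np.sin(a),np.cos(a)]])
g=cv2.cvtColor(im,cv2.COLOR_BGR2GRAY)
for r in(190,205,220,240): print(r,g[r,258:284].tolist(), )
print(g[165:190,300].tolist())
B=np.array([600,-8])
for n,px,z in(("bar",(269.7,190),124.5),("bar2",(269.7,240),124.5),("sidearm",(300,175.5),124.5),("tab",(311,215),124.5),("wallRL",(505,103),122),("FL",(331,105),122)):
    P=plane(c,px,z); print(n,P.round(1),"local",(Rb@(P[:2]-B)).round(1))
E
```

```text
190 [135, 135, 135, 133, 133, 132, 115, 111, 130, 140, 145, 145, 146, 141, 143, 137, 140, 127, 128, 134, 134, 133, 133, 136, 132, 132]
205 [136, 135, 136, 134, 135, 135, 116, 119, 136, 142, 144, 148, 143, 144, 139, 139, 140, 137, 136, 134, 135, 134, 133, 134, 135, 136]
220 [135, 134, 135, 134, 134, 134, 107, 123, 135, 145, 147, 145, 143, 144, 140, 140, 128, 131, 135, 134, 134, 136, 136, 135, 132, 134]
240 [135, 136, 139, 136, 135, 111, 108, 128, 142, 147, 144, 145, 146, 144, 141, 141, 136, 136, 132, 136, 80, 16, 24, 25, 19, 15]
[134, 134, 132, 133, 118, 112, 131, 141, 143, 145, 145, 147, 145, 144, 143, 132, 131, 133, 133, 133, 132, 132, 132, 132, 132]
bar [464.9  16.2 124.5] local [-131.1   40.5]
bar2 [471.6 -33.  124.5] local [-130.5   -9.2]
sidearm [489.7  32.7 124.5] local [-104.5   53.8]
tab [505.9  -3.3 124.5] local [-92.8  16.1]
wallRL [649.2 113.7 122. ] local [ 63.6 114.8]
FL [505.9  95.1 122. ] local [-80.8 113.8]
```

```bash
python3 - <<'E'
from h import *
a=.122;goto([470,-21,128.5],[np.cos(a),np.sin(a),0])
E
```

```text
shift cm(tool now) [12.3, 1.52, 4.03] rot deg [-0.19, -0.01, 0.03]
```

```bash

python3 -m crank '[{"linear":[0,0.3,0.9],"delta_rot":[0,0,0],"fingers":0.25},{"linear":[0,0.5,1.2],"delta_rot":[0,0,0],"fingers":0.25},{"linear":[0,0.5,1.2],"delta_rot":[0,0,0],"fingers":0.25},{"linear":[0,0.2,0.7],"delta_rot":[0,0,0],"fingers":0.25},{"linear":[2,0,0],"delta_rot":[0,0,0],"fingers":0.25}]'
python3 -m crank '[{"linear":[2,0,0],"delta_rot":[0,0,0],"fingers":0.25},{"linear":[2,0,0],"delta_rot":[0,0,0],"fingers":0.25},{"linear":[1,0,0],"delta_rot":[0,0,0],"fingers":0.25},{"linear":[0,0,0],"delta_rot":[0,0,0],"fingers":0.25},{"linear":[0,0,0],"delta_rot":[0,0,0],"fingers":0.25}]'
python3 - <<'E'
from h import *
c=capture("wrist");cv2.imwrite("pics/wrist2.png",c["image"])
a=.122;goto([470,-21,128.5],[np.cos(a),np.sin(a),0])
E
```

```text
time: 3.2
tool_pos: [472.2, -22.5, 233.3]
tcp_rot: [1.221, 1.566, -0.229]
contact_force: [0.4, 0.2, 0.3]
grip_width: 22.6
time: 3.7
tool_pos: [470.6, -21.0, 182.2]
tcp_rot: [1.399, 1.57, -0.05]
contact_force: [-0.3, -0.8, 0.9]
grip_width: 22.7
shift cm(tool now) [5.41, -0.09, -0.0] rot deg [0.01, 0.02, -0.09]
```

View pics/wrist2.png

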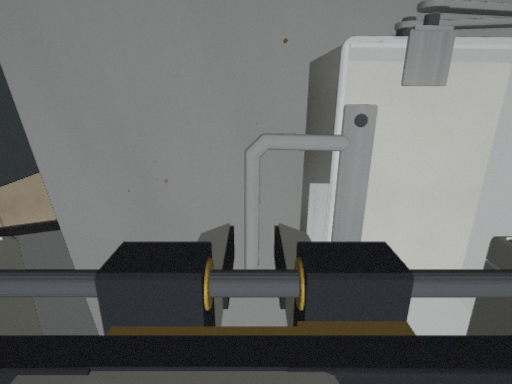

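The bar at column 252 lies centred between the fingers (235 and 275). I'll descend and close.

```bash

python3 -m crank '[{"linear":[1.5,-0.1,0],"delta_rot":[0,0,0],"fingers":0.25},{"linear":[1.5,0,0],"delta_rot":[0,0,0],"fingers":0.25},{"linear":[1.4,0,0],"delta_rot":[0,0,0],"fingers":0.25},{"linear":[1,0,0],"delta_rot":[0,0,0],"fingers":0.25},{"linear":[0,0,0],"delta_rot":[0,0,0],"fingers":0.25}]'
python3 -m crank '[{"linear":[0,0,0],"delta_rot":[0,0,0],"fingers":0},{"linear":[0,0,0],"delta_rot":[0,0,0],"fingers":0},{"linear":[0,0,0],"delta_rot":[0,0,0],"fingers":0},{"linear":[0,0,0],"delta_rot":[0,0,0],"fingers":0},{"linear":[0,0,0],"delta_rot":[0,0,0],"fingers":0}]'
python3 - <<'E'
from h import *
p,R,o=tool();print(p,R.round(3).tolist(),o["contact_force"])
# arc increments from th0 in 0.08 steps: up, fwd (cm)
t=np.arange(0,1.5,.1);print(np.c_[t,20.9*np.sin(t),20.9*(1-np.cos(t))].round(2).tolist())
d=np.c_[np.diff(20.9*np.sin(t)),np.diff(20.9*(1-np.cos(t)))].round(2);print(d.tolist())
E
```

```text
time: 4.25
tool_pos: [468.9, -20.7, 127.2]
tcp_rot: [-1.971, 1.57, 2.864]
contact_force: [0.5, 0.2, -0.1]
grip_width: 22.8
time: 4.75
tool_pos: [469.0, -20.9, 128.4]
tcp_rot: [0.587, 1.57, -0.861]
contact_force: [-3.1, -1.9, 5.1]
grip_width: 9.0
[469.0382809  -20.94290194 128.40228114] [[0.0, 0.993, 0.122], [-0.0, 0.122, -0.993], [-1.0, 0.0, 0.0]] [-3.10752224 -1.86077675  5.06424534]
[[0.0, 0.0, 0.0], [0.1, 2.09, 0.1], [0.2, 4.15, 0.42], [0.3, 6.18, 0.93], [0.4, 8.14, 1.65], [0.5, 10.02, 2.56], [0.6, 11.8, 3.65], [0.7, 13.46, 4.91], [0.8, 14.99, 6.34], [0.9, 16.37, 7.91], [1.0, 17.59, 9.61], [1.1, 18.63, 11.42], [1.2, 19.48, 13.33], [1.3, 20.14, 15.31], [1.4, 20.6, 17.35]]
[[2.09, 0.1], [2.07, 0.31], [2.02, 0.52], [1.96, 0.72], [1.88, 0.91], [1.78, 1.09], [1.66, 1.26], [1.53, 1.42], [1.38, 1.57], [1.22, 1.7], [1.04, 1.81], [0.85, 1.91], [0.66, 1.98], [0.46, 2.04]]
```

```bash

python3 -m crank '[{"linear":[-1.04,0.02,0],"delta_rot":[0,0,0],"fingers":0},{"linear":[-1.05,0.08,0],"delta_rot":[0,0,0],"fingers":0},{"linear":[-1.04,0.13,0],"delta_rot":[0,0,0],"fingers":0},{"linear":[-1.02,0.18,0],"delta_rot":[0,0,0],"fingers":0},{"linear":[-2.02,0.52,0],"delta_rot":[0,0,0],"fingers":0}]'
python3 -m crank '[{"linear":[-1.96,0.72,0],"delta_rot":[0,0,0],"fingers":0},{"linear":[-1.88,0.91,0],"delta_rot":[0,0,0],"fingers":0},{"linear":[-1.78,1.09,0],"delta_rot":[0,0,0],"fingers":0},{"linear":[0,0,0],"delta_rot":[0,0,0],"fingers":0},{"linear":[0,0,0],"delta_rot":[0,0,0],"fingers":0}]'
cat >> h.py <<'E'
def lid(h0=(676.6,4.2,124.5),a=.122):
    p,R,o=tool(); g=p+6*R[:,0]-np.array(h0); u=np.array([np.cos(a),np.sin(a),0]); f=np.array(o["contact_force"])
    x=g@u; th=np.arctan2(g[2],-x); t=np.sin(th)*u+np.array([0,0,np.cos(th)]); n=-np.cos(th)*u+np.array([0,0,np.sin(th)])
    print("th",round(th,4),"r",round(np.hypot(x,g[2]),1),"Ftan",round(f@t,1),"Frad",round(f@n,1),"w",o["grip_width"],"t",o["time"])
E
python3 -c "
from h import *
lid();print(tool()[0],bot.get_obs()['contact_force'])"
```

```text
time: 5.25
tool_pos: [477.2, -20.0, 189.4]
tcp_rot: [-1.586, 1.567, -3.034]
contact_force: [-0.9, -4.6, -5.7]
grip_width: 8.8
time: 5.75
tool_pos: [503.0, -17.0, 247.3]
tcp_rot: [-1.307, 1.566, -2.755]
contact_force: [-13.1, -5.4, 7.6]
grip_width: 9.0
th 0.5887 r 210.3 Ftan -1.3 Frad 15.5 w 9.01271147580412 t 5.75
[503.03554532 -17.0292986  247.26292981] [-13.06301665  -5.44575011   7.56437489]
```

```bash

python3 -m crank '[{"linear":[-0.1,-0.15,0],"delta_rot":[0,0,0],"fingers":0},{"linear":[0,0,0],"delta_rot":[0,0,0],"fingers":0},{"linear":[0,0,0],"delta_rot":[0,0,0],"fingers":0},{"linear":[0,0,0],"delta_rot":[0,0,0],"fingers":0},{"linear":[0,0,0],"delta_rot":[0,0,0],"fingers":0}]'
python3 -c "
from h import *
lid();print(tool()[0],bot.get_obs()['contact_force'],bot.get_obs()['moment'])"
```

```text
time: 6.25
tool_pos: [503.2, -17.0, 247.6]
tcp_rot: [-0.856, 1.569, -2.305]
contact_force: [-6.0, -4.9, 1.1]
grip_width: 8.6
th 0.5905 r 210.4 Ftan -2.7 Frad 6.0 w 8.631848367716449 t 6.25
[503.15241548 -17.02555316 247.64300393] [-5.9530404  -4.89210758  1.10272716] [-0.89614092  1.08775576 -0.03517856]
```

```bash

python3 -m crank '[{"linear":[-0.9,0.45,0],"delta_rot":[0,0,0],"fingers":0},{"linear":[-1.66,1.26,-0.05],"delta_rot":[0,0,0],"fingers":0},{"linear":[-1.53,1.42,0],"delta_rot":[0,0,0],"fingers":0},{"linear":[-0.71,0.77,0],"delta_rot":[0,0,0],"fingers":0},{"linear":[0,0,0],"delta_rot":[0,0,0],"fingers":0}]'
python3 -c "
from h import *
lid()"
python3 -m crank '[{"linear":[-0.67,0.8,0],"delta_rot":[0,0,0],"fingers":0},{"linear":[-1.22,1.7,0],"delta_rot":[0,0,0],"fingers":0},{"linear":[-0.55,0.89,0],"delta_rot":[0,0,0],"fingers":0},{"linear":[0,0,0],"delta_rot":[0,0,0],"fingers":0},{"linear":[0,0,0],"delta_rot":[0,0,0],"fingers":0}]'
python3 -c "
from h import *
lid();p,R,o=tool();print(p,o['contact_force'])"
```

```text
time: 6.75
tool_pos: [544.7, -12.3, 295.8]
tcp_rot: [1.007, 1.566, -0.442]
contact_force: [3.7, -6.2, -6.2]
grip_width: 8.9
th 0.8939 r 212.1 Ftan -1.6 Frad -6.7 w 8.914675512862313 t 6.75
time: 7.25
tool_pos: [577.3, -8.6, 318.9]
tcp_rot: [0.468, 1.568, -0.981]
contact_force: [4.2, -7.9, -7.7]
grip_width: 9.3
th 1.0824 r 213.3 Ftan -0.8 Frad -8.3 w 9.338583344079955 t 7.25
[577.31474388  -8.5851023  318.88952135] [ 4.22610789 -7.8964919  -7.69568484]
```

```bash

python3 -m crank '[{"linear":[0.15,0.08,0.1],"delta_rot":[0,0,0],"fingers":0},{"linear":[-0.43,0.95,0],"delta_rot":[0,0,0],"fingers":0},{"linear":[-0.18,0.48,0],"delta_rot":[0,0,0],"fingers":0},{"linear":[0,0,0],"delta_rot":[0,0,0],"fingers":0},{"linear":[0,0,0],"delta_rot":[0,0,0],"fingers":0}]'
python3 - <<'E'
from h import *
from scipy.optimize import least_squares
lid();p,R,o=tool();print(p,o['contact_force'])
P=np.array([[469.0,-20.9,128.4],[503.1,-17,247.6],[544.7,-12.3,295.8],[577.3,-8.6,318.9],p])
s=P[:,:2]@[np.cos(.122),np.sin(.122)];z=P[:,2]-6
r=least_squares(lambda q:np.hypot(s-q[0],z-q[1])-209,[672,124.5]);print(r.x,r.fun)
E
```

```text
time: 7.75
tool_pos: [591.5, -7.0, 325.7]
tcp_rot: [0.891, 1.568, -0.558]
contact_force: [-1.7, -4.8, 4.0]
grip_width: 8.5
th 1.1565 r 213.2 Ftan -0.5 Frad 4.5 w 8.531371279875154 t 7.75
[591.49958328  -7.01622757 325.67581653] [-1.65928785 -4.82705092  3.96028321]
[672.37953018 129.02693091] [ 0.51381198 -0.84515428 -0.20131302  0.50630886  0.20187386]
```

```bash
sed -i 's/124.5),a=.122/129),a=.122/' h.py
python3 -m crank '[{"linear":[-0.2,0.44,0.05],"delta_rot":[0,0,0],"fingers":0},{"linear":[-0.19,0.46,0],"delta_rot":[0,0,0],"fingers":0},{"linear":[-0.16,0.46,0],"delta_rot":[0,0,0],"fingers":0},{"linear":[0,0,0],"delta_rot":[0,0,0],"fingers":0},{"linear":[0,0,0],"delta_rot":[0,0,0],"fingers":0}]'
python3 -c "
from h import *
lid()"
python3 -m crank '[{"linear":[-0.06,0.18,0],"delta_rot":[0,0,0],"fingers":0},{"linear":[-0.06,0.19,0],"delta_rot":[0,0,0],"fingers":0},{"linear":[-0.06,0.19,0],"delta_rot":[0,0,0],"fingers":0},{"linear":[0,0,0],"delta_rot":[0,0,0],"fingers":0},{"linear":[0,0,0],"delta_rot":[0,0,0],"fingers":0}]'
python3 -c "
from h import *
lid();print(bot.get_obs()['contact_force'])"
```

```text
time: 8.25
tool_pos: [605.1, -5.5, 330.9]
tcp_rot: [1.1, 1.568, -0.348]
contact_force: [-2.9, -3.8, 4.7]
grip_width: 9.0
th 1.2182 r 208.8 Ftan -1.5 Frad 5.6 w 9.012779261239965 t 8.25
time: 8.75
tool_pos: [610.6, -4.9, 332.8]
tcp_rot: [1.086, 1.568, -0.363]
contact_force: [-3.7, -4.6, 5.3]
grip_width: 8.7
th 1.2459 r 208.7 Ftan -2.3 Frad 6.4 w 8.7254889253507 t 8.75
[-3.65655709 -4.57602391  5.33106905]
```

```bash
cat > ck.py <<'E'
import sys
from h import *
lid(); p,R,o=tool(); f=np.array(o["contact_force"]); sys.exit(1 if f[0]*.9926+f[1]*.1217<-6.5 else 0)
E
python3 -m crank '[{"linear":[-0.12,0.19,0],"delta_rot":[0,0,0],"fingers":0},{"linear":[-0.05,0.19,0],"delta_rot":[0,0,0],"fingers":0},{"linear":[0,0,0],"delta_rot":[0,0,0],"fingers":0},{"linear":[0,0,0],"delta_rot":[0,0,0],"fingers":0},{"linear":[0,0,0],"delta_rot":[0,0,0],"fingers":0}]' >/dev/null; python3 ck.py && python3 -m crank '[{"linear":[-0.05,0.2,0],"delta_rot":[0,0,0],"fingers":0},{"linear":[-0.05,0.2,0],"delta_rot":[0,0,0],"fingers":0},{"linear":[0,0,0],"delta_rot":[0,0,0],"fingers":0},{"linear":[0,0,0],"delta_rot":[0,0,0],"fingers":0},{"linear":[0,0,0],"delta_rot":[0,0,0],"fingers":0}]' >/dev/null; python3 ck.py && python3 -m crank '[{"linear":[-0.05,0.2,0],"delta_rot":[0,0,0],"fingers":0},{"linear":[-0.05,0.2,0],"delta_rot":[0,0,0],"fingers":0},{"linear":[0,0,0],"delta_rot":[0,0,0],"fingers":0},{"linear":[0,0,0],"delta_rot":[0,0,0],"fingers":0},{"linear":[0,0,0],"delta_rot":[0,0,0],"fingers":0}]' >/dev/null; python3 ck.py
```

```text
th 1.265 r 208.6 Ftan -0.7 Frad 4.6 w 9.188370751772 t 9.25
th 1.2851 r 208.5 Ftan -0.1 Frad 4.5 w 8.980640891150458 t 9.75
th 1.3053 r 208.4 Ftan -0.6 Frad 4.6 w 9.086192373303607 t 10.25
```

```bash

python3 -m crank '[{"linear":[-0.09,0.2,0],"delta_rot":[0,0,0],"fingers":0},{"linear":[-0.04,0.2,0],"delta_rot":[0,0,0],"fingers":0},{"linear":[0,0,0],"delta_rot":[0,0,0],"fingers":0},{"linear":[0,0,0],"delta_rot":[0,0,0],"fingers":0},{"linear":[0,0,0],"delta_rot":[0,0,0],"fingers":0}]' >/dev/null; python3 ck.py && python3 -m crank '[{"linear":[-0.05,0.2,0],"delta_rot":[0,0,0],"fingers":0},{"linear":[-0.05,0.2,0],"delta_rot":[0,0,0],"fingers":0},{"linear":[0,0,0],"delta_rot":[0,0,0],"fingers":0},{"linear":[0,0,0],"delta_rot":[0,0,0],"fingers":0},{"linear":[0,0,0],"delta_rot":[0,0,0],"fingers":0}]' >/dev/null; python3 ck.py && python3 -m crank '[{"linear":[-0.05,0.2,0],"delta_rot":[0,0,0],"fingers":0},{"linear":[0,0,0],"delta_rot":[0,0,0],"fingers":0},{"linear":[0,0,0],"delta_rot":[0,0,0],"fingers":0},{"linear":[0,0,0],"delta_rot":[0,0,0],"fingers":0},{"linear":[0,0,0],"delta_rot":[0,0,0],"fingers":0}]' >/dev/null; python3 ck.py
```

```text
th 1.3205 r 208.4 Ftan -3.9 Frad 4.4 w 8.85319175089052 t 10.75
th 1.3352 r 208.4 Ftan -9.4 Frad 6.2 w 9.250519589525036 t 11.25
th 1.3352 r 208.4 Ftan -9.4 Frad 6.2 w 9.250519589525036 t 11.25
```

```bash

python3 -m crank '[{"linear":[0.05,-0.2,0],"delta_rot":[0,0,0],"fingers":0},{"linear":[0,0,0],"delta_rot":[0,0,0],"fingers":0},{"linear":[0,0,0],"delta_rot":[0,0,0],"fingers":0},{"linear":[0,0,0],"delta_rot":[0,0,0],"fingers":0},{"linear":[0,0,0],"delta_rot":[0,0,0],"fingers":0}]' >/dev/null; python3 ck.py; cat > knob.py <<'E'
import sys
from h import *
S,D=capture("scene"),capture("side")
pick=lambda c,lo:[b for b in blobs(c["image"],"red") if b[0][4]<lo]
s,d=pick(S,300),pick(D,300); print(s,d)
for i in s:
    for j in d:
        X,r=tri([S,D],[i[1],j[1]])
        if max(r)<6: q=X[:2]-[594.5,-6]; print("knob",X.round(1),r,"local",(np.array([[.9926,.1217],[-.1217,.9926]])@q).round(1))
if len(sys.argv)>1:
    n=sys.argv[1]; cv2.imwrite(f"pics/{n}.png",np.hstack([cv2.resize(c["image"][y:y+170,x:x+170],(390,390)) for c,x,y in((S,225,100),(D,190,80))]))
E
python3 knob.py k1
```

```text
th 1.3277 r 208.4 Ftan -6.5 Frad 4.8 w 8.719065397740671 t 11.75
[([262, 164, 10, 7, 42], [266.8, 166.5])] [([248, 170, 8, 7, 35], [251.3, 172.9])]
knob [594.9 143.9 161. ] [0.7, 0.7] local [ 18.6 148.8]
```

View pics/k1.png

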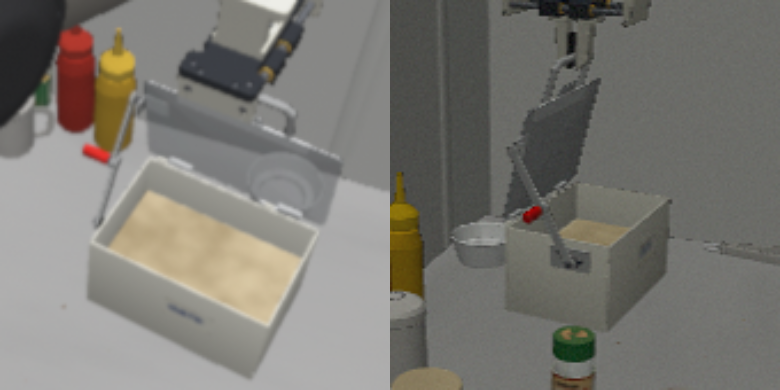

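The stay looks near straight, with the knob at about (594.9,143.9,161). I'll check which side of the foot–top line the knee lies on.

```bash
python3 - <<'E'
from h import *
D=dict(np.load("side0.npz"));S=dict(np.load("scene0.npz"))
a=.122;u=np.array([np.cos(a),np.sin(a),0]);v=np.array([-np.sin(a),np.cos(a),0]);B=np.array([594.5,-6,0])
def hit(c,px,y):
    p,d=ray(c,px); P=p+d*((y-(p-B)@v)/(d@v)); return np.array([(P-B)@u,P[2]])
d=lambda x,y:(190+(x-390+.5)/2.294-.5,80+(y+.5)/2.294-.5)
s=lambda x,y:(225+(x+.5)/2.294-.5,100+(y+.5)/2.294-.5)
for y in(118,126):
    f,t=hit(D,d(568,262),y),hit(D,d(515,150),y); k=np.array([18.6,161.])
    L=np.linalg.norm(t-f);e=(t-f)/L;print("side",y,f.round(1),t.round(1),L,"knob off rear+",-(e[0]*(k-f)[1]-e[1]*(k-f)[0]),"along",(k-f)@e)
    f,t=hit(S,s(99,222),y),hit(S,s(136,98),y);print("scene",y,f.round(1),t.round(1),np.linalg.norm(t-f))
E
```

```text
side 118 [-19.3  91.8] [ 56.7 228.7] 156.57699595393353 knob off rear+ -0.4318783851632588 along 78.90035297333189
scene 118 [-27.3 102.1] [ 48.3 243. ] 159.83547032169315
side 126 [-22.9  95.4] [ 52.5 231.3] 155.43546867172026 knob off rear+ 4.493486570831191 along 77.47504434485188
scene 126 [-10.8  78.1] [ 66.8 222.6] 164.01561671068131
```

The knee is at dead centre. The force fits a stop at about 1.311 rad, with the sprung bush stretched beyond it. I'll ease off so the spring can draw the knee into lock.

```bash

python3 -m crank '[{"linear":[0.03,-0.12,0],"delta_rot":[0,0,0],"fingers":0},{"linear":[0,0,0],"delta_rot":[0,0,0],"fingers":0},{"linear":[0,0,0],"delta_rot":[0,0,0],"fingers":0},{"linear":[0,0,0],"delta_rot":[0,0,0],"fingers":0},{"linear":[0,0,0],"delta_rot":[0,0,0],"fingers":0}]' >/dev/null; python3 ck.py; python3 knob.py
```

```text
th 1.3234 r 208.4 Ftan -5.4 Frad 5.0 w 8.621416632719761 t 12.35
[([262, 164, 10, 7, 42], [266.8, 166.6])] [([248, 170, 8, 7, 37], [251.5, 173.0])]
knob [594.5 143.7 160.8] [0.9, 0.9] local [ 18.2 148.6]
```

```bash

python3 -m crank '[{"linear":[0.03,-0.12,0],"delta_rot":[0,0,0],"fingers":0},{"linear":[0,0,0],"delta_rot":[0,0,0],"fingers":0},{"linear":[0,0,0],"delta_rot":[0,0,0],"fingers":0},{"linear":[0,0,0],"delta_rot":[0,0,0],"fingers":0},{"linear":[0,0,0],"delta_rot":[0,0,0],"fingers":0}]' >/dev/null; python3 ck.py; python3 knob.py
python3 -m crank '[{"linear":[0.03,-0.12,0],"delta_rot":[0,0,0],"fingers":0},{"linear":[0,0,0],"delta_rot":[0,0,0],"fingers":0},{"linear":[0,0,0],"delta_rot":[0,0,0],"fingers":0},{"linear":[0,0,0],"delta_rot":[0,0,0],"fingers":0},{"linear":[0,0,0],"delta_rot":[0,0,0],"fingers":0}]' >/dev/null; python3 ck.py; python3 knob.py
```

```text
th 1.3192 r 208.4 Ftan -4.2 Frad 4.7 w 8.976512640741918 t 12.95
[([262, 164, 10, 7, 40], [266.6, 166.9])] [([248, 170, 9, 7, 37], [252.0, 173.0])]
knob [593.1 143.4 161. ] [1.0, 1.0] local [ 16.8 148.4]
th 1.3148 r 208.4 Ftan -2.0 Frad 4.4 w 8.791293255836905 t 13.55
[([261, 164, 11, 7, 41], [266.1, 166.9])] [([249, 170, 8, 7, 36], [252.2, 172.9])]
knob [591.8 144.1 161.8] [0.9, 0.9] local [ 15.6 149.3]
```

The knob moves to the front as tension drops (18.6 → 15.6), which is the lock direction, so I'll keep easing off.

```bash

python3 -m crank '[{"linear":[0.03,-0.12,0],"delta_rot":[0,0,0],"fingers":0},{"linear":[0.03,-0.12,0],"delta_rot":[0,0,0],"fingers":0},{"linear":[0,0,0],"delta_rot":[0,0,0],"fingers":0},{"linear":[0,0,0],"delta_rot":[0,0,0],"fingers":0},{"linear":[0,0,0],"delta_rot":[0,0,0],"fingers":0}]' >/dev/null; python3 ck.py; python3 knob.py
python3 -m crank '[{"linear":[0.03,-0.12,0],"delta_rot":[0,0,0],"fingers":0},{"linear":[0.03,-0.12,0],"delta_rot":[0,0,0],"fingers":0},{"linear":[0,0,0],"delta_rot":[0,0,0],"fingers":0},{"linear":[0,0,0],"delta_rot":[0,0,0],"fingers":0},{"linear":[0,0,0],"delta_rot":[0,0,0],"fingers":0}]' >/dev/null; python3 ck.py; python3 knob.py
```

```text
th 1.3043 r 208.4 Ftan -2.4 Frad 3.2 w 8.991954977684028 t 14.15
[([260, 165, 11, 7, 39], [265.4, 167.8])] [([250, 169, 9, 8, 37], [253.6, 172.5])]
knob [587.4 143.2 163.3] [0.5, 0.5] local [ 11.1 148.9]
th 1.2927 r 208.5 Ftan -2.0 Frad 3.4 w 8.885482718585042 t 14.75
[([260, 165, 10, 7, 40], [264.4, 168.2])] [([251, 169, 9, 7, 35], [255.1, 172.0])]
knob [582.6 143.1 165.9] [0.7, 0.7] local [  6.3 149.5]
```

```bash

python3 -m crank '[{"linear":[0.03,-0.12,0],"delta_rot":[0,0,0],"fingers":0},{"linear":[0.03,-0.12,0],"delta_rot":[0,0,0],"fingers":0},{"linear":[0,0,0],"delta_rot":[0,0,0],"fingers":0},{"linear":[0,0,0],"delta_rot":[0,0,0],"fingers":0},{"linear":[0,0,0],"delta_rot":[0,0,0],"fingers":0}]' >/dev/null; python3 ck.py; python3 knob.py
python3 -m crank '[{"linear":[0.02,-0.08,0],"delta_rot":[0,0,0],"fingers":0},{"linear":[0,0,0],"delta_rot":[0,0,0],"fingers":0},{"linear":[0,0,0],"delta_rot":[0,0,0],"fingers":0},{"linear":[0,0,0],"delta_rot":[0,0,0],"fingers":0},{"linear":[0,0,0],"delta_rot":[0,0,0],"fingers":0}]' >/dev/null; python3 ck.py; python3 knob.py
```

```text
th 1.2807 r 208.5 Ftan -0.9 Frad 3.3 w 8.969963437471225 t 15.35
[([259, 166, 11, 7, 40], [264.0, 168.8])] [([252, 169, 9, 7, 35], [255.9, 171.9])]
knob [580.1 142.6 166.4] [0.5, 0.5] local [  3.7 149.2]
th 1.2776 r 208.4 Ftan -0.6 Frad 3.6 w 8.675587371586456 t 15.95
[([259, 166, 11, 7, 40], [263.8, 168.8])] [([253, 169, 8, 7, 38], [256.2, 172.0])]
knob [579.2 142.8 166.6] [0.9, 0.9] local [  2.9 149.5]
```

The knob is at local (2.9,149.5) and z 166.6, and the lid has settled about 0.033 rad, so the stay is locked. I'll let go and rise.

```bash

python3 -m crank '[{"linear":[0,0,0],"delta_rot":[0,0,0],"fingers":0.1},{"linear":[0,0,0],"delta_rot":[0,0,0],"fingers":0.2},{"linear":[0,0,0],"delta_rot":[0,0,0],"fingers":0.28},{"linear":[0,0,0],"delta_rot":[0,0,0],"fingers":0.28},{"linear":[-0.5,0,0],"delta_rot":[0,0,0],"fingers":0.28}]'
python3 knob.py
python3 -m crank '[{"linear":[-1,0,0],"delta_rot":[0,0,0],"fingers":0.28},{"linear":[-1,0,0],"delta_rot":[0,0,0],"fingers":0.28},{"linear":[-1.5,0,0],"delta_rot":[0,0,0],"fingers":0.28},{"linear":[-1,0,0],"delta_rot":[0,0,0],"fingers":0.28},{"linear":[0,0,0],"delta_rot":[0,0,0],"fingers":0.28}]'
python3 knob.py k2; python3 - <<'E'
from h import *
S,D=capture("scene"),capture("side")
for c in(S,D): print([b for b in blobs(c["image"],"green")])
np.savez("s3.npz",**S);np.savez("d3.npz",**D)
print(tool()[2]["contact_force"],tool()[2]["joint_positions"])
E
```

```text
time: 16.55
tool_pos: [616.4, -3.2, 337.9]
tcp_rot: [-2.248, 1.569, 2.587]
contact_force: [-0.1, 0.5, -0.5]
grip_width: 25.3
[([259, 166, 11, 7, 41], [263.8, 168.9])] [([253, 169, 8, 7, 37], [256.2, 171.9])]
knob [579.1 142.6 166.7] [0.6, 0.6] local [  2.8 149.4]
time: 17.15
tool_pos: [617.1, -3.8, 385.8]
tcp_rot: [1.346, 1.567, -0.102]
contact_force: [0.1, -0.1, 0.9]
grip_width: 25.5
[([259, 166, 11, 7, 41], [263.8, 168.9])] [([253, 169, 8, 7, 38], [256.3, 171.8])]
knob [578.9 142.5 167. ] [0.6, 0.6] local [  2.6 149.3]
[([180, 193, 13, 6, 33], [186.2, 196.3])]
[([161, 202, 11, 4, 30], [165.7, 203.5]), ([158, 205, 17, 9, 111], [166.2, 209.6]), ([162, 219, 14, 19, 134], [169.8, 228.2]), ([261, 223, 18, 15, 153], [269.5, 231.6])]
[-0.70772634 -0.05271846 -0.22421441] [-1.30334964e-01  4.70763513e-01  9.73442628e-01  7.16905251e-05
  1.69875272e+00 -2.52570667e-01]
```

View pics/k2.png

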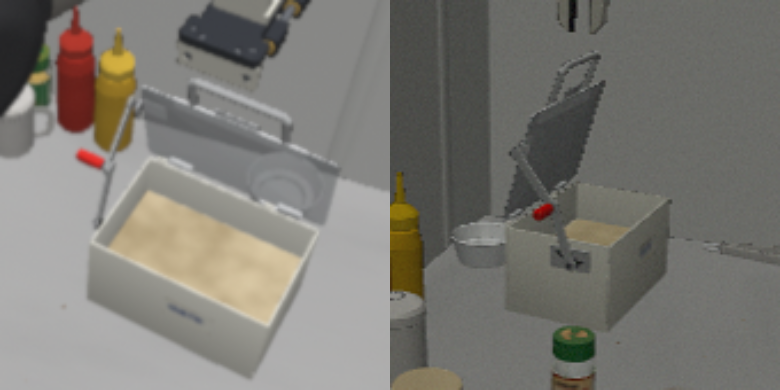

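```bash
python3 - <<'E'
from h import *
S=dict(np.load("s3.npz"));D=dict(np.load("d3.npz"))
print("jar",plane(S,(186,188.5),106).round(1),plane(D,(269.65,225.1),106).round(1),tri([S,D],[(186,188.5),(269.65,225.1)]))
print("salt",plane(S,(176,154.5),78).round(1),plane(D,(206.5,249),78).round(1))
print("shaker",plane(S,(229,142),105).round(1))
a=.122;goto([432,306,300],[-np.sin(a),np.cos(a),0])
E
```

```text
jar [438.2 300.5 106. ] [434.2 303.1 106. ] (array([437.13816289, 300.3634021 , 105.03581837]), [1.4, 1.4])
salt [531.3 429.9  78. ] [519.1 442.4  78. ]
shaker [648.  318.3 105. ]
shift cm(tool now) [8.31, -14.51, -32.99] rot deg [-89.99, -0.08, 0.04]
```

```bash

python3 -m crank '[{"linear":[0,-0.6,-1.4],"delta_rot":[0,0,0],"fingers":0.28},{"linear":[0,-1.3,-3],"delta_rot":[0,0,0],"fingers":0.28},{"linear":[0,-1.4,-3.2],"delta_rot":[0,0,0],"fingers":0.28},{"linear":[0,-1.4,-3.2],"delta_rot":[0,0,0],"fingers":0.28},{"linear":[0,-1.4,-3.2],"delta_rot":[0,0,0],"fingers":0.28}]'
python3 -m crank '[{"linear":[1,-1.4,-3.2],"delta_rot":[0,0,0],"fingers":0.28},{"linear":[1.5,-1.4,-3.2],"delta_rot":[0,0,0],"fingers":0.28},{"linear":[1.5,-1.4,-3.2],"delta_rot":[0,0,0],"fingers":0.28},{"linear":[1.5,-1.4,-3.2],"delta_rot":[0,0,0],"fingers":0.28},{"linear":[1.5,-1.4,-3.2],"delta_rot":[0,0,0],"fingers":0.75}]'
python3 -m crank '[{"linear":[0.5,-1.1,-2.6],"delta_rot":[0,0,0],"fingers":0.75},{"linear":[0.5,0,0],"delta_rot":[-6,0,0],"fingers":0.75},{"linear":[0.5,0,0],"delta_rot":[-8,0,0],"fingers":0.75},{"linear":[0.5,0,0],"delta_rot":[-8,0,0],"fingers":0.75},{"linear":[0.5,0,0],"delta_rot":[-8,0,0],"fingers":0.75}]'
python3 -m crank '[{"linear":[0.5,0,0],"delta_rot":[-8,0,0],"fingers":0.75},{"linear":[0.5,0,0],"delta_rot":[-8,0,0],"fingers":0.75},{"linear":[0,0,0],"delta_rot":[-8,0,0],"fingers":0.75},{"linear":[0,0,0],"delta_rot":[-8,0,0],"fingers":0.75},{"linear":[0,0,0],"delta_rot":[-8,0,0],"fingers":0.75}]'
python3 -m crank '[{"linear":[0,0,0],"delta_rot":[-8,0,0],"fingers":0.75},{"linear":[0,0,0],"delta_rot":[-8,0,0],"fingers":0.75},{"linear":[0,0,0],"delta_rot":[-4,0,0],"fingers":0.75},{"linear":[0,0,0],"delta_rot":[0,0,0],"fingers":0.75},{"linear":[0,0,0],"delta_rot":[0,0,0],"fingers":0.75}]'
python3 - <<'E'
from h import *
c=capture("wrist");np.savez("wrist3.npz",**c);cv2.imwrite("pics/wrist3.png",c["image"])
a=.122;goto([436,302,92],[-np.sin(a),np.cos(a),0]); print(proj(c,[436,302,106]),blobs(c["image"],"green"),tool()[0])
E
```

```text
time: 17.85
tool_pos: [537.3, 129.6, 383.2]
tcp_rot: [-2.224, 1.57, 2.611]
contact_force: [0.7, 0.3, 1.0]
grip_width: 25.7
time: 18.35
tool_pos: [447.9, 279.6, 312.8]
tcp_rot: [-2.109, 1.57, 2.726]
contact_force: [-0.0, -0.2, 0.2]
grip_width: 30.1
time: 18.85
tool_pos: [434.6, 303.0, 288.1]
tcp_rot: [-2.179, 1.57, -3.097]
contact_force: [-0.6, -0.0, 0.6]
grip_width: 67.5
time: 19.35
tool_pos: [434.7, 302.9, 278.2]
tcp_rot: [-2.897, 1.57, -3.118]
contact_force: [-0.1, -0.3, 0.5]
grip_width: 68.8
time: 19.85
tool_pos: [435.2, 302.8, 278.4]
tcp_rot: [2.804, 1.57, 2.925]
contact_force: [0.5, -0.0, -0.3]
grip_width: 68.9
shift cm(tool now) [18.65, -0.08, 0.06] rot deg [-0.07, -0.01, -0.01]
[253.29623022 174.81579945] [([242, 149, 26, 8, 61], [254.2, 151.8])] [435.32481372 302.73617251 278.48356119]
```

View pics/wrist3.png

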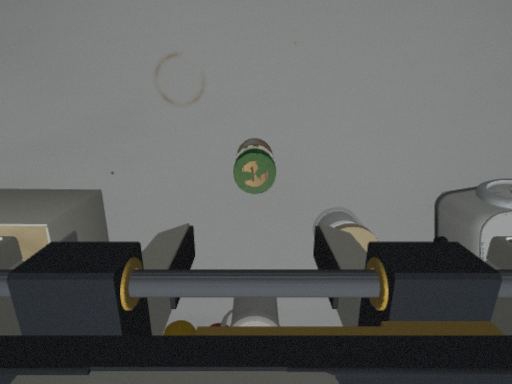

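The cap centre is at (254.5,172), within 3 px of the prediction, so I'll descend and grip with a small correction.

```bash

python3 -m crank '[{"linear":[2,0,-0.2],"delta_rot":[0,0,0],"fingers":0.75},{"linear":[3.5,0,0],"delta_rot":[0,0,0],"fingers":0.75},{"linear":[3.5,0,0],"delta_rot":[0,0,0],"fingers":0.75},{"linear":[3.5,0,0],"delta_rot":[0,0,0],"fingers":0.75},{"linear":[3,0,0],"delta_rot":[0,0,0],"fingers":0.75}]'
python3 -m crank '[{"linear":[2,0,0],"delta_rot":[0,0,0],"fingers":0.75},{"linear":[1.2,0,0],"delta_rot":[0,0,0],"fingers":0.75},{"linear":[0,0,0],"delta_rot":[0,0,0],"fingers":0.75},{"linear":[0,0,0],"delta_rot":[0,0,0],"fingers":0.55},{"linear":[0,0,0],"delta_rot":[0,0,0],"fingers":0.4}]'
python3 -m crank '[{"linear":[0,0,0],"delta_rot":[0,0,0],"fingers":0.3},{"linear":[0,0,0],"delta_rot":[0,0,0],"fingers":0.3},{"linear":[0,0,0],"delta_rot":[0,0,0],"fingers":0.3},{"linear":[0,0,0],"delta_rot":[0,0,0],"fingers":0.3},{"linear":[0,0,0],"delta_rot":[0,0,0],"fingers":0.3}]'
```

```text
time: 20.4
tool_pos: [433.2, 302.2, 121.9]
tcp_rot: [-2.959, 1.57, -2.838]
contact_force: [0.4, -0.0, -0.6]
grip_width: 68.7
time: 20.9
tool_pos: [434.6, 302.7, 92.8]
tcp_rot: [0.372, 1.568, 0.494]
contact_force: [-0.1, -0.1, 0.2]
grip_width: 57.2
time: 21.4
tool_pos: [434.4, 302.6, 92.4]
tcp_rot: [0.369, 1.569, 0.492]
contact_force: [-0.5, 0.2, 5.7]
grip_width: 44.3
```

```bash

python3 -m crank '[{"linear":[-1,0,0],"delta_rot":[0,0,0],"fingers":0.3},{"linear":[-2.5,0,0],"delta_rot":[0,0,0],"fingers":0.3},{"linear":[-3.5,0,0],"delta_rot":[0,0,0],"fingers":0.3},{"linear":[-4,0,0],"delta_rot":[0,0,0],"fingers":0.3},{"linear":[-4,0,0],"delta_rot":[0,0,0],"fingers":0.3}]'
python3 -m crank '[{"linear":[-3,-1,0.3],"delta_rot":[0,0,0],"fingers":0.3},{"linear":[-1,-2.5,0.7],"delta_rot":[0,0,0],"fingers":0.3},{"linear":[0,-3.3,0.9],"delta_rot":[0,0,0],"fingers":0.3},{"linear":[0,-3.5,0.9],"delta_rot":[0,0,0],"fingers":0.3},{"linear":[0,-3.5,0.9],"delta_rot":[0,0,0],"fingers":0.3}]'
python3 -m crank '[{"linear":[0,-3.5,0.9],"delta_rot":[0,0,0],"fingers":0.3},{"linear":[0,-3.5,0.9],"delta_rot":[0,0,0],"fingers":0.3},{"linear":[0,-3.5,0.9],"delta_rot":[0,0,0],"fingers":0.3},{"linear":[0,-3.3,0.9],"delta_rot":[0,0,0],"fingers":0.3},{"linear":[0,-2.5,0.7],"delta_rot":[0,0,0],"fingers":0.3}]'
python3 -m crank '[{"linear":[0,-1.5,0.4],"delta_rot":[0,0,0],"fingers":0.3},{"linear":[0,-1,0.2],"delta_rot":[0,0,0],"fingers":0.3},{"linear":[0,0,0],"delta_rot":[0,0,0],"fingers":0.3},{"linear":[0,0,0],"delta_rot":[0,0,0],"fingers":0.3},{"linear":[0,0,0],"delta_rot":[0,0,0],"fingers":0.3}]'
python3 - <<'E'
from h import *
a=.122;goto([559.8,-10.3,95.5],[-np.sin(a),np.cos(a),0]); print(tool()[2]["contact_force"],tool()[2]["grip_width"])
E
python3 knob.py k3
```

```text
time: 21.9
tool_pos: [433.3, 302.0, 243.2]
tcp_rot: [-2.809, 1.57, -2.687]
contact_force: [1.6, 0.3, -1.4]
grip_width: 44.2
time: 22.4
tool_pos: [487.3, 168.6, 281.9]
tcp_rot: [2.951, 1.571, 3.074]
contact_force: [0.0, 0.1, -1.4]
grip_width: 44.4
time: 22.9
tool_pos: [550.1, 11.3, 281.6]
tcp_rot: [-2.999, 1.57, -2.878]
contact_force: [-0.2, 0.1, -2.1]
grip_width: 44.6
time: 23.4
tool_pos: [558.7, -9.6, 281.7]
tcp_rot: [1.57, 1.57, 1.693]
contact_force: [0.2, -0.4, -1.5]
grip_width: 44.5
shift cm(tool now) [18.62, -0.09, 0.1] rot deg [0.09, 0.0, -0.02]
[ 0.19814099 -0.43339874 -1.48225317] 44.53753619037566
[([259, 166, 11, 7, 41], [263.8, 168.9])] [([253, 169, 8, 7, 36], [256.2, 171.9])]
knob [579.1 142.6 166.7] [0.6, 0.6] local [  2.8 149.4]
```

View pics/k3.png

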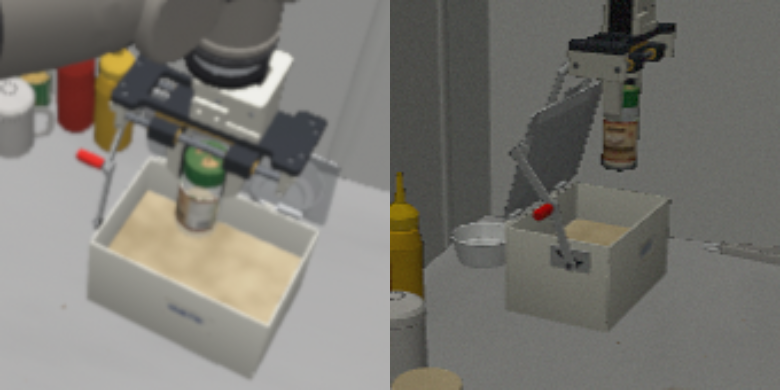

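```bash

python3 -m crank '[{"linear":[1,-0.1,-0.2],"delta_rot":[0,0,0],"fingers":0.3},{"linear":[2,0,0],"delta_rot":[0,0,0],"fingers":0.3},{"linear":[2.5,0,0],"delta_rot":[0,0,0],"fingers":0.3},{"linear":[2.5,0,0],"delta_rot":[0,0,0],"fingers":0.3},{"linear":[2,0,0],"delta_rot":[0,0,0],"fingers":0.3}]' && python3 ck.py &&
python3 -m crank '[{"linear":[2,0,0],"delta_rot":[0,0,0],"fingers":0.3},{"linear":[2,0,0],"delta_rot":[0,0,0],"fingers":0.3},{"linear":[1.5,0,0],"delta_rot":[0,0,0],"fingers":0.3},{"linear":[1,0,0],"delta_rot":[0,0,0],"fingers":0.3},{"linear":[0.5,0,0],"delta_rot":[0,0,0],"fingers":0.3}]' && python3 ck.py &&
python3 -m crank '[{"linear":[0.5,0,0],"delta_rot":[0,0,0],"fingers":0.3},{"linear":[0.4,0,0],"delta_rot":[0,0,0],"fingers":0.3},{"linear":[0.3,0,0],"delta_rot":[0,0,0],"fingers":0.3},{"linear":[0,0,0],"delta_rot":[0,0,0],"fingers":0.3},{"linear":[0,0,0],"delta_rot":[0,0,0],"fingers":0.3}]'
```

```text
time: 24.0
tool_pos: [556.2, -11.7, 179.4]
tcp_rot: [2.839, 1.569, 2.962]
contact_force: [0.1, 0.0, -1.3]
grip_width: 44.4
th 0.3505 r 129.3 Ftan -1.2 Frad -0.5 w 44.43082689587485 t 24.0
time: 24.5
tool_pos: [556.5, -11.8, 110.3]
tcp_rot: [2.814, 1.569, 2.936]
contact_force: [0.2, 0.0, -0.9]
grip_width: 44.5
th -0.201 r 123.6 Ftan -0.9 Frad 0.0 w 44.48821999259555 t 24.5
time: 25.0
tool_pos: [557.3, -12.0, 99.8]
tcp_rot: [-0.097, 1.57, 0.025]
contact_force: [-0.5, -0.1, -0.7]
grip_width: 44.4
```

```bash

python3 -m crank '[{"linear":[0.2,0,0],"delta_rot":[0,0,0],"fingers":0.3},{"linear":[0.15,0,0],"delta_rot":[0,0,0],"fingers":0.3},{"linear":[0,0,0],"delta_rot":[0,0,0],"fingers":0.3},{"linear":[0,0,0],"delta_rot":[0,0,0],"fingers":0.3},{"linear":[0,0,0],"delta_rot":[0,0,0],"fingers":0.3}]'
python3 -m crank '[{"linear":[0.1,0,0],"delta_rot":[0,0,0],"fingers":0.3},{"linear":[0,0,0],"delta_rot":[0,0,0],"fingers":0.3},{"linear":[0,0,0],"delta_rot":[0,0,0],"fingers":0.3},{"linear":[0,0,0],"delta_rot":[0,0,0],"fingers":0.3},{"linear":[0,0,0],"delta_rot":[0,0,0],"fingers":0.3}]'
```

```text
time: 25.5
tool_pos: [557.2, -12.0, 96.0]
tcp_rot: [0.537, 1.571, 0.659]
contact_force: [0.0, 0.7, -1.2]
grip_width: 44.7
time: 26.0
tool_pos: [557.4, -12.0, 95.4]
tcp_rot: [-0.122, 1.57, -0.0]
contact_force: [-0.8, 0.3, 5.8]
grip_width: 44.6
```

Contact at 5.8 N shows the jar is on the floor. I'll release and withdraw straight up.

```bash

python3 -m crank '[{"linear":[0,0,0],"delta_rot":[0,0,0],"fingers":0.5},{"linear":[0,0,0],"delta_rot":[0,0,0],"fingers":0.6},{"linear":[0,0,0],"delta_rot":[0,0,0],"fingers":0.72},{"linear":[0,0,0],"delta_rot":[0,0,0],"fingers":0.72},{"linear":[-1,0,0],"delta_rot":[0,0,0],"fingers":0.72}]'
python3 -m crank '[{"linear":[-2,0,0],"delta_rot":[0,0,0],"fingers":0.72},{"linear":[-3,0,0],"delta_rot":[0,0,0],"fingers":0.72},{"linear":[-4,0,0],"delta_rot":[0,0,0],"fingers":0.72},{"linear":[-4,0,0],"delta_rot":[0,0,0],"fingers":0.72},{"linear":[-3,0,0],"delta_rot":[0,0,0],"fingers":0.5}]'
python3 -m crank '[{"linear":[-2,1,0],"delta_rot":[0,0,0],"fingers":0.2},{"linear":[0,2.5,0],"delta_rot":[0,0,0],"fingers":0},{"linear":[0,4,0],"delta_rot":[0,0,0],"fingers":0},{"linear":[0,4,0],"delta_rot":[0,0,0],"fingers":0},{"linear":[0,3,0],"delta_rot":[0,0,0],"fingers":0}]'
python3 -m crank '[{"linear":[0,2,0],"delta_rot":[0,0,0],"fingers":0},{"linear":[0,1.5,0],"delta_rot":[8,0,0],"fingers":0},{"linear":[0,0,0],"delta_rot":[8,0,0],"fingers":0},{"linear":[0,0,0],"delta_rot":[8,0,0],"fingers":0},{"linear":[0,0,0],"delta_rot":[8,0,0],"fingers":0}]'
python3 -m crank '[{"linear":[0,0,0],"delta_rot":[8,0,0],"fingers":0},{"linear":[0,0,0],"delta_rot":[8,0,0],"fingers":0},{"linear":[0,0,0],"delta_rot":[8,0,0],"fingers":0},{"linear":[0,0,0],"delta_rot":[8,0,0],"fingers":0},{"linear":[0,0,0],"delta_rot":[8,0,0],"fingers":0}]'
python3 - <<'E'
from h import *
S,D=capture("scene"),capture("side")
a=.122;u=np.array([np.cos(a),np.sin(a),0]);v=np.array([-np.sin(a),np.cos(a),0]);B=np.array([594.5,-6,0])
t=np.radians(23);X=-v*np.sin(t)-np.array([0,0,np.cos(t)])
goto(B-45*u+165*v+[0,0,285],u,X)
p,R,o=tool();q=p-B;print("local",q@u,q@v,q[2],o["joint_positions"])
print("ketchup base",plane(S,(257,155),0),"top",tri([S,D],[(258,104),(179,163)]))
im=np.hstack([cv2.resize(c["image"][y:y+170,x:x+170],(390,390)) for c,x,y in((S,225,100),(D,190,80))]);cv2.imwrite("pics/k4.png",im)
E
```

```text
time: 26.5
tool_pos: [556.2, -11.9, 104.1]
tcp_rot: [2.838, 1.568, 2.96]
contact_force: [-0.1, 0.9, -0.0]
grip_width: 65.6
time: 27.0
tool_pos: [557.5, -12.0, 268.6]
tcp_rot: [-0.263, 1.567, -0.14]
contact_force: [0.8, -0.5, -0.6]
grip_width: 61.6
time: 27.5
tool_pos: [538.8, 133.9, 285.9]
tcp_rot: [0.542, 1.57, 0.665]
contact_force: [0.5, -0.1, -1.4]
grip_width: 22.4
time: 28.0
tool_pos: [535.0, 166.9, 285.8]
tcp_rot: [0.655, 1.57, 0.213]
contact_force: [0.2, 0.4, -0.3]
grip_width: 0.2
time: 28.5
tool_pos: [535.0, 166.6, 285.8]
tcp_rot: [1.365, 1.57, 0.225]
contact_force: [0.3, -0.0, -0.9]
grip_width: 0.5
shift cm(tool now) [0.07, -1.09, 1.07] rot deg [17.69, -22.81, -3.64]
local -37.938939898616766 178.5632403410211 285.74332404645116 [ 1.65077894e-01  3.84242651e-01  1.36561338e+00  6.68852880e-05
  1.39099787e+00 -2.70114124e-01]
ketchup base [735.20057736 276.5284079    0.        ] top (array([741.60150151, 282.22216714, 202.49501868]), [3.2, 3.2])
```

View pics/k4.png

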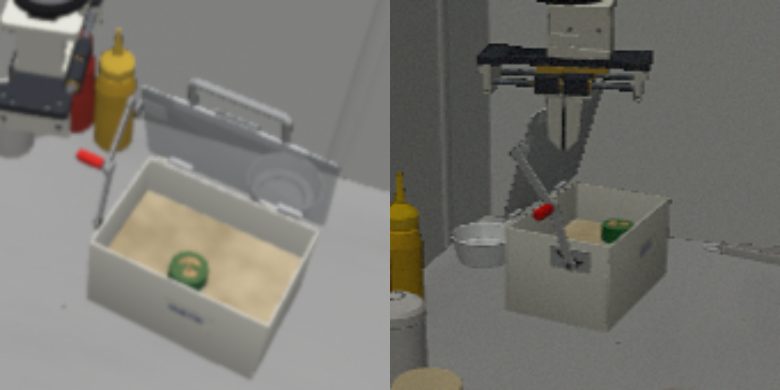

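The jar stands upright in the bin with its cap visible at (188,268), and the lid is still up with the knob in its locked place. Next I'll turn and tilt the hand outward for the knob push.

```bash

python3 -m crank '[{"linear":[0,0,0],"delta_rot":[8,0,0],"fingers":0},{"linear":[0,0,0],"delta_rot":[8,0,0],"fingers":0},{"linear":[0,0,0],"delta_rot":[2,-6,0],"fingers":0},{"linear":[0,0,0],"delta_rot":[0,-8,0],"fingers":0},{"linear":[0,0,0],"delta_rot":[0,-8,0],"fingers":0}]'
python3 -m crank '[{"linear":[0,-0.8,0],"delta_rot":[0,-1,0],"fingers":0},{"linear":[0,0,0],"delta_rot":[0,0,0],"fingers":0},{"linear":[0,0,0],"delta_rot":[0,0,0],"fingers":0},{"linear":[0,0,0],"delta_rot":[0,0,0],"fingers":0},{"linear":[0,0,0],"delta_rot":[0,0,0],"fingers":0}]'
cat > kp.py <<'E'
from h import *
a=.122;u=np.array([np.cos(a),np.sin(a),0]);v=np.array([-np.sin(a),np.cos(a),0]);B=np.array([594.5,-6,0])
t=np.radians(23);X=-v*np.sin(t)-np.array([0,0,np.cos(t)])
p,R,o=tool();q=p-B;f=np.array(o["contact_force"]);print("local",(q@u).round(1),(q@v).round(1),q[2].round(1),"Fu",(f@u).round(1),"Fv",(f@v).round(1),"Fz",f[2].round(1),"t",o["time"])
E
python3 kp.py; python3 -c "
from kp import *
goto(B-40*u+159*v+[0,0,158],u,X)"
```

```text
time: 29.1
tool_pos: [535.6, 166.2, 286.6]
tcp_rot: [0.009, 1.182, -1.437]
contact_force: [-0.4, 0.8, -0.4]
grip_width: 0.3
time: 29.6
tool_pos: [527.6, 164.8, 285.5]
tcp_rot: [0.007, 1.171, -1.444]
contact_force: [-0.2, 0.2, 0.4]
grip_width: 0.4
local -45.7 177.7 285.5 Fu -0.1 Fv 0.2 Fz 0.4 t 29.6
local -45.7 177.7 285.5 Fu -0.1 Fv 0.2 Fz 0.4 t 29.6
shift cm(tool now) [12.47, 0.54, -3.25] rot deg [-0.11, -0.07, -0.11]
```

```bash

python3 -m crank '[{"linear":[1,0.1,-1.5],"delta_rot":[0,0,0],"fingers":0},{"linear":[2,0.2,-1.7],"delta_rot":[0,0,0],"fingers":0},{"linear":[3,0.2,0],"delta_rot":[0,0,0],"fingers":0},{"linear":[3,0,0],"delta_rot":[0,0,0],"fingers":0},{"linear":[2,0,0],"delta_rot":[0,0,0],"fingers":0}]'
python3 -m crank '[{"linear":[1,0,0],"delta_rot":[0,0,0],"fingers":0},{"linear":[0.4,0,0],"delta_rot":[0,0,0],"fingers":0},{"linear":[0,0.3,0],"delta_rot":[0,0,0],"fingers":0},{"linear":[0,0.3,0],"delta_rot":[0,0,0],"fingers":0},{"linear":[0,0,0],"delta_rot":[0,0,0],"fingers":0}]'
python3 kp.py; python3 knob.py
python3 -m crank '[{"linear":[0,0.3,0],"delta_rot":[0,0,0],"fingers":0},{"linear":[0,0.2,0],"delta_rot":[0,0,0],"fingers":0},{"linear":[0,0.2,0],"delta_rot":[0,0,0],"fingers":0},{"linear":[0,0,0],"delta_rot":[0,0,0],"fingers":0},{"linear":[0,0,0],"delta_rot":[0,0,0],"fingers":0}]'
python3 kp.py;
```

```text
time: 30.1
tool_pos: [533.0, 152.5, 168.1]
tcp_rot: [-0.004, 1.17, -1.453]
contact_force: [-0.2, 0.9, 0.4]
grip_width: 0.6
time: 30.6
tool_pos: [541.7, 148.7, 159.3]
tcp_rot: [0.011, 1.17, -1.438]
contact_force: [-0.7, 0.1, -0.2]
grip_width: 0.4
local -33.6 160.0 159.3 Fu -0.6 Fv 0.2 Fz -0.2 t 30.6
[([250, 109, 16, 22, 225], [257.7, 121.4]), ([259, 166, 11, 7, 42], [263.7, 168.8])] []
time: 31.2
tool_pos: [547.6, 149.0, 158.3]
tcp_rot: [0.004, 1.169, -1.445]
contact_force: [0.8, 0.2, 0.3]
grip_width: 0.4
local -27.6 159.6 158.3 Fu 0.8 Fv 0.1 Fz 0.3 t 31.2
```

```bash
cat > k.py <<'E'
from kp import *
c=capture("scene"); print("knob px",[b[1] for b in blobs(c["image"],"red") if b[0][4]<100])
E
python3 -m crank '[{"linear":[0,0.2,0],"delta_rot":[0,0,0],"fingers":0},{"linear":[0,0.2,0],"delta_rot":[0,0,0],"fingers":0},{"linear":[0,0.2,0],"delta_rot":[0,0,0],"fingers":0},{"linear":[0,0,0],"delta_rot":[0,0,0],"fingers":0},{"linear":[0,0,0],"delta_rot":[0,0,0],"fingers":0}]' >/dev/null; python3 k.py
python3 -m crank '[{"linear":[0,0.2,0],"delta_rot":[0,0,0],"fingers":0},{"linear":[0,0.2,0],"delta_rot":[0,0,0],"fingers":0},{"linear":[0,0,0],"delta_rot":[0,0,0],"fingers":0},{"linear":[0,0,0],"delta_rot":[0,0,0],"fingers":0},{"linear":[0,0,0],"delta_rot":[0,0,0],"fingers":0}]' >/dev/null; python3 k.py
python3 -m crank '[{"linear":[0,0.2,0],"delta_rot":[0,0,0],"fingers":0},{"linear":[0,0.2,0],"delta_rot":[0,0,0],"fingers":0},{"linear":[0,0,0],"delta_rot":[0,0,0],"fingers":0},{"linear":[0,0,0],"delta_rot":[0,0,0],"fingers":0},{"linear":[0,0,0],"delta_rot":[0,0,0],"fingers":0}]' >/dev/null; python3 k.py
```

```text
local -21.7 159.6 158.3 Fu -0.4 Fv -0.0 Fz -0.2 t 31.7
knob px [[265.4, 168.8]]
local -17.5 159.6 158.5 Fu -0.4 Fv -0.1 Fz 1.3 t 32.25
knob px [[266.4, 168.5]]
local -13.5 159.6 158.5 Fu -0.7 Fv -0.8 Fz -0.5 t 32.8
knob px [[267.2, 168.0]]
```

```bash

python3 -m crank '[{"linear":[0,0.2,0],"delta_rot":[0,0,0],"fingers":0},{"linear":[0,0.2,0],"delta_rot":[0,0,0],"fingers":0},{"linear":[0,0.2,0],"delta_rot":[0,0,0],"fingers":0},{"linear":[0,0,0],"delta_rot":[0,0,0],"fingers":0},{"linear":[0,0,0],"delta_rot":[0,0,0],"fingers":0}]' >/dev/null; python3 k.py
python3 -m crank '[{"linear":[0,0.2,0],"delta_rot":[0,0,0],"fingers":0},{"linear":[0,0.2,0],"delta_rot":[0,0,0],"fingers":0},{"linear":[0,0.2,0],"delta_rot":[0,0,0],"fingers":0},{"linear":[0,0,0],"delta_rot":[0,0,0],"fingers":0},{"linear":[0,0,0],"delta_rot":[0,0,0],"fingers":0}]' >/dev/null; python3 k.py
```

```text
local -7.5 159.6 158.4 Fu 0.2 Fv -0.0 Fz 0.0 t 33.35
knob px [[268.8, 167.1]]
local -1.6 159.6 158.4 Fu 0.3 Fv 0.2 Fz 0.0 t 33.9
knob px [[270.1, 166.2]]
```

```bash

python3 -m crank '[{"linear":[0,0.2,0],"delta_rot":[0,0,0],"fingers":0},{"linear":[0,0.2,0],"delta_rot":[0,0,0],"fingers":0},{"linear":[0,0,0],"delta_rot":[0,0,0],"fingers":0},{"linear":[0,0,0],"delta_rot":[0,0,0],"fingers":0},{"linear":[0,0,0],"delta_rot":[0,0,0],"fingers":0}]' >/dev/null; python3 k.py
python3 -m crank '[{"linear":[0,0.2,0],"delta_rot":[0,0,0],"fingers":0},{"linear":[0,0.2,0],"delta_rot":[0,0,0],"fingers":0},{"linear":[0,0,0],"delta_rot":[0,0,0],"fingers":0},{"linear":[0,0,0],"delta_rot":[0,0,0],"fingers":0},{"linear":[0,0,0],"delta_rot":[0,0,0],"fingers":0}]' >/dev/null; python3 k.py
python3 -m crank '[{"linear":[0,0,0],"delta_rot":[0,0,0],"fingers":0},{"linear":[0,0,0],"delta_rot":[0,0,0],"fingers":0},{"linear":[0,0,0],"delta_rot":[0,0,0],"fingers":0},{"linear":[0,0,0],"delta_rot":[0,0,0],"fingers":0},{"linear":[0,0,0],"delta_rot":[0,0,0],"fingers":0}]' >/dev/null; python3 k.py
```

```text
local 2.3 159.6 158.4 Fu -0.6 Fv -0.7 Fz 0.1 t 34.45
knob px [[259.1, 116.8], [271.1, 166.1]]
local 6.3 159.6 158.4 Fu 0.6 Fv 0.8 Fz -0.2 t 35.0
knob px [[259.6, 116.5], [272.2, 166.4]]
local 6.4 159.6 158.5 Fu -0.8 Fv 0.1 Fz -0.1 t 35.55
knob px [[259.6, 116.5]]
```

```bash

python3 -m crank '[{"linear":[0,0,0],"delta_rot":[0,0,0],"fingers":0},{"linear":[0,0,0],"delta_rot":[0,0,0],"fingers":0},{"linear":[0,0,0],"delta_rot":[0,0,0],"fingers":0},{"linear":[0,0,0],"delta_rot":[0,0,0],"fingers":0},{"linear":[0,0,0],"delta_rot":[0,0,0],"fingers":0}]' >/dev/null; python3 k.py; python3 knob.py k5
```

```text
local 6.4 159.6 158.5 Fu 0.3 Fv 0.4 Fz 0.6 t 36.1
knob px [[259.6, 116.5], [272.5, 167.8]]
[([255, 109, 10, 13, 75], [259.6, 116.5]), ([269, 165, 8, 7, 30], [272.5, 167.9])] [([237, 181, 9, 8, 34], [241.1, 184.3])]
knob [628.8 147.3 120.6] [1.7, 1.7] local [ 52.7 148. ]
```

View pics/k5.png

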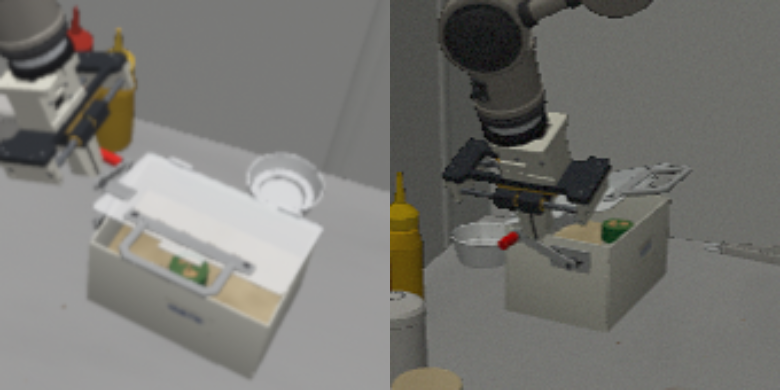

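The stay is out of lock, the knob is down at z 121 clear of the finger, and the lid is sinking by itself. I'll retreat forward and outward while it closes.

```bash

python3 -m crank '[{"linear":[0,-1,-0.5],"delta_rot":[0,0,0],"fingers":0},{"linear":[0,-2,-0.5],"delta_rot":[0,0,0],"fingers":0},{"linear":[-1,-2,0],"delta_rot":[0,0,0],"fingers":0},{"linear":[-2,-1,0],"delta_rot":[0,0,0],"fingers":0},{"linear":[-3,0,0],"delta_rot":[0,0,0],"fingers":0}]'; python3 k.py
python3 -m crank '[{"linear":[-3,0,0],"delta_rot":[0,0,0],"fingers":0},{"linear":[-3,0,0],"delta_rot":[0,0,0],"fingers":0},{"linear":[-2,0,0],"delta_rot":[0,0,0],"fingers":0},{"linear":[0,0,0],"delta_rot":[0,0,0],"fingers":0},{"linear":[0,0,0],"delta_rot":[0,0,0],"fingers":0}]'
for i in 1 2 3 4 5 6; do python3 -m crank '[{"linear":[0,0,0],"delta_rot":[0,0,0],"fingers":0},{"linear":[0,0,0],"delta_rot":[0,0,0],"fingers":0},{"linear":[0,0,0],"delta_rot":[0,0,0],"fingers":0},{"linear":[0,0,0],"delta_rot":[0,0,0],"fingers":0},{"linear":[0,0,0],"delta_rot":[0,0,0],"fingers":0}]' >/dev/null; done; python3 knob.py k6; python3 kp.py
```

```text
time: 36.75
tool_pos: [515.0, 178.0, 209.0]
tcp_rot: [-0.007, 1.168, -1.455]
contact_force: [1.3, 0.8, 0.4]
grip_width: 0.4
local -56.6 192.3 209.0 Fu 1.3 Fv 0.6 Fz 0.4 t 36.75
knob px [[272.1, 169.7]]
time: 37.3
tool_pos: [513.3, 209.2, 282.5]
tcp_rot: [0.003, 1.169, -1.445]
contact_force: [0.0, -0.4, -0.1]
grip_width: 0.7
[([268, 167, 10, 6, 34], [272.1, 169.7])] [([237, 184, 8, 7, 34], [240.2, 187.0])]
knob [630.2 148.9 111.7] [0.9, 0.9] local [ 54.2 149.4]
local -53.9 223.5 283.3 Fu 0.9 Fv 0.1 Fz -0.7 t 40.4
```

View pics/k6.png

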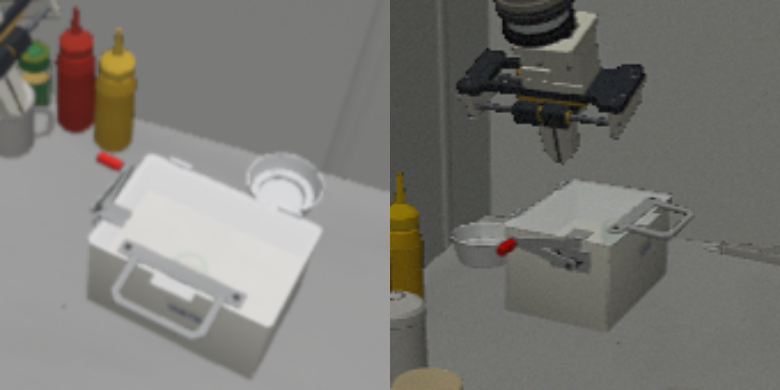

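The lid is fully shut: the knob is back at its starting pixel, (272.1,169.7) in the scene view. The jar shows faintly upright through the lid near (190,265), and the arm is clear, so I'll hand in.

```bash
python3 -c "
from plant import workorder
print(workorder.close_job())"
```

```text
the job is handed in; nothing more can be done
None
```

The spice jar stands upright in the bin and the lid is shut. I handed the job in at about 40 s of robot time, with the arm touching nothing.

- **Lid:** I raised it by the handle until the stay went straight, at about 1.31 rad. I overshot that stop a little, with a peak of about 9.4 N on the handle. By my estimate the bush pulled out about 1.9 mm against its 2 mm limit. I could not read the bush directly, so that margin is thin. I then eased back and the knee drew into lock. After I let go, the knob stayed put and the lid held itself up.
- **Jar:** It touched the bin floor at about 6 N, roughly 38 mm in front of the bin's origin, and stood upright after release.
- **Closing:** I pushed the knob to the rear with force readings below about 1.5 N. The knee came out of lock and the lid sank shut by itself.

**Last checks:** the knob's image position and its triangulated point (630, 149, 112) match the values from before I started, and the picture shows the lid flush. The measured contact force was about zero. I did not move the salt jar or the shaker, but I did not measure them again at the end. I viewed 12 pictures, two over the budget.

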